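# Open the blue-handled vial chest by its recessed paddle latch

## Task

Open the sample chest with the blue paddle: pull up the blue paddle in the recess of its lid as far as it goes to trip the latch, and with it raise the lid to about 55 degrees (at the very least 45). Then let go, so that the paddle springs back and the lid is left standing open; leave the chest with the red paddle shut.

Things in the scene. Friction and masses are not known exactly. Their poses are not given: they have to be found in the camera images.
- blue_grip (a point): Centre of the blue bar (14 mm thick, 44 mm long, domed ends), free edge of the blue paddle in the lid's recess. Shut: 132 mm above bench, 26 above recess floor, 4 below lid top; axes y along bar, z up, x level, away from the chest's front to the lid hinge; they turn with the paddle. 48 mm free beyond each end: pinch it by its ends (fingers closing along y) from above; it pivots in the grip.
- blue_paddle (a joint): Angle of blue paddle to lid, rad: 0 at rest, stop at 0.6 (bar then 26 mm higher, 17 mm nearer the front). A light spring (3 N at the bar) returns it. Its hook frees the lid from about 0.3 on, below that the lid is locked. Its hinge line is parallel to the bar, at x -50, z -14 mm from blue_grip (axes as shut). Its plate, 30 mm wide, lies between that line and the bar.
- blue_lid (a joint): Lid angle of the blue-paddle chest, rad: 0 shut, grows as the front edge rises, stop at 1.4. Stiff hinge: stays where left; about 10 N at the bar raise it. Hinge line parallel to the bar, at x +155, z -32 mm from blue_grip (axes as shut). White fixed chest 240 (x) by 200 (y) mm, black lid, top 136 mm above bench; recess 112 (x) by 140 (y), 30 mm deep.
- red_lid (a joint): Lid angle of the other chest, rad: 0 shut. It is alike in all but its red paddle. The chests stand side by side, 0.3 to 0.43 m between centres, turned up to 0.3 rad, either one on the left.

How it is judged:
By the outcome, as a careful person would: the job done as asked, in the order asked, and still so for the second after the job is handed in, with the robot touching nothing.
It also fails if it takes over 35 s, if anything falls off the work surface, if the arm or the gripper's body presses on something with over 40 N, if the wrist force passes 120 N, or if a joint passes its speed limit or range.

## Robot

A 7-joint arm with a two-finger parallel gripper is mounted at the origin on the work surface. World frame = base frame: x ahead of the robot, y to its left, z up, the work surface at z = 0. Lengths are in mm, angles in rad, forces in N, time in s.
With the tool pointing down it reaches from about 400 to 875 mm from the base axis. Payload 4.4 kg.
Tool frame: the origin (TCP) lies at the centre of the arm's flange, where the gripper is bolted on; the fingertips stand 173 mm ahead of it and the grasp point (between the pads) lies 155 mm ahead of it; z points along the fingers, y is the direction in which the jaws open and shut (so a half turn about z gives the same grasp; the last joint's range is limited). The gripper opens to 85 mm and grips with 20 to 120 N. Pads are 22 mm wide; open, the fingers measure 114 mm over their backs; the gripper's body (76 mm by 85 mm) begins 54 mm behind the grasp point. The pads swing forward as they close: fully open they stand 13 mm farther back than shut.
Start: joints at [1.072, 0.628, 0.038, 1.517, -0.027, 0.996, -0.02], TCP at [272.641, -590.07, 404.713] pointing down, gripper open.
Joint ranges: [-3.06, 3.06], [-0.37, 2.12], [-1.25, 1.32], [0.18, 2.47], [-1.1, 4.24], [0.23, 1.98], [-2.94, 2.94]. Speed limits (rad/s): [2.57, 2.57, 3.14, 3.14, 3.14, 3.14, 3.14].

## Interface

Orientations are given as [roll, pitch, yaw] about the fixed x, y, z axes, in that order (R = Rz(yaw) Ry(pitch) Rx(roll)).
In Python, from cell import * gives the robot as it stands. The module is installed in compiled form; this text tells all that it offers.
- The arm moves only by the shell command python3 -m jog 'ROWS'. ROWS is JSON, one flat list of numbers, 5 for each row, row after row: the shift along the tool's x, y, z in mm, then the turn about the tool's z in degrees, then the finger opening in mm, from 0 to 85.4. A call has 1 to 20 rows; each row is the pose to reach, as a shift and turn from the pose commanded when the call began, along the tool's axes at that moment; what a row does not reach only later rows make up. A row lasts 1/12 s, in which the tool goes at most 41.7 mm and 7.16 degrees, less where a joint would pass 70% of its speed; a pose out of reach is approached as far as the arm can. A call with a gripper value outside its range is refused whole. The fingers move at their own pace and stop on an object; the grip force is fixed at half the most. Time passes only in rows, so rows that repeat a pose let the fingers close. It gives the time, the measured TCP pose, the force and the opening at its end, in the units of the state.
- read_state(): the state, without advancing time (a new reading comes with each control period).
- get_image(name): name is "scene" or "top" or "wrist"; returns (picture, depth): 384x512x3 uint8, blue, green, red; 384x512 float32, mm along the optical axis (not along the pixel's ray), 0 where there is no reading.
- camera_params(name): a dict with "K" (3x3 intrinsics, pixels), "T" (4x4, takes a point from camera to world coordinates). Camera axes: x right, y up, looking along -z (the intrinsics and any distortion apply to the point x, -y, -z); pixel columns grow to the right and rows downward; lengths in mm; the calibration is good to about 2 mm. A picture is of the moment at which its call begins: read the wrist's pose just before it. camera_params takes no time and is no camera call; for the wrist camera it gives the pose at the moment of the call.
- finish_job(): hands the job in, once; it reports no verdict.
The state is a dict: "clock": time; "qpos": joint angles; "qd": joint speeds; "tau": joint torques, N m; "eef_pos": TCP position; "tool_rot": TCP orientation; "force": force on the tool from outside, world axes, zero at the start; "torque": the same for the moment, N m; "width": finger opening in mm.
Only numpy, scipy, OpenCV 4.12 (cv2) and the standard library are available. Lean on these libraries where they do the work, as an engineer would, in place of code of your own. Each camera call takes 0.05 s, during which the arm holds its last target.

## Working session

There is one attempt and no reset: what is moved stays moved. The work goes in short steps, Python scripts to look and compute and a shell command to move; the robot and the scene stay as the last step left them, time stands still between calls to the robot, and variables do not carry over. Pictures are saved under pics/ and viewed, and the job is handed in when it is done.

```bash
mkdir -p pics; python3 - <<'E'
from cell import *
import cv2
s=read_state();print({k:s[k] for k in('clock','eef_pos','tool_rot','force','width')})
for n in('scene','top'):
    p,d=get_image(n);cv2.imwrite(f'pics/{n}0.png',p);c=camera_params(n);print(n,c)
    import numpy as np;np.save(f'pics/{n}0d.npy',d)
E
```

```text
{'clock': 0.0, 'eef_pos': array([ 272.50519644, -589.78882608,  403.77780115]), 'tool_rot': array([-3.13967710e+00,  3.08419333e-05,  4.32784937e-01]), 'force': array([ 0.36206339,  0.14527149, -0.26512255]), 'width': 85.55202765376639}
scene {'K': array([[411.89518383,   0.        , 254.39208279],
       [  0.        , 411.89518383, 190.99334227],
       [  0.        ,   0.        ,   1.        ]]), 'T': array([[ 7.95147999e-01, -3.59378784e-01,  4.88453222e-01,
         9.36258446e+02],
       [ 6.06405496e-01,  4.75827177e-01, -6.37072109e-01,
        -4.89167717e+02],
       [-3.46911767e-03,  8.02767331e-01,  5.96282297e-01,
         6.27497575e+02],
       [ 0.00000000e+00,  0.00000000e+00,  0.00000000e+00,
         1.00000000e+00]])}
top {'K': array([[494.64350019,   0.        , 250.14595701],
       [  0.        , 494.64350019, 191.93485994],
       [  0.        ,   0.        ,   1.        ]]), 'T': array([[ 1.63942506e-02,  9.94867185e-01, -9.98524544e-02,
         4.93494196e+02],
       [-9.99623219e-01,  1.41095214e-02, -2.35444765e-02,
        -2.44435167e+01],
       [-2.20147567e-02,  1.00200826e-01,  9.94723653e-01,
         1.13947126e+03],
       [ 0.00000000e+00,  0.00000000e+00,  0.00000000e+00,
         1.00000000e+00]])}
```

View pics/top0.png

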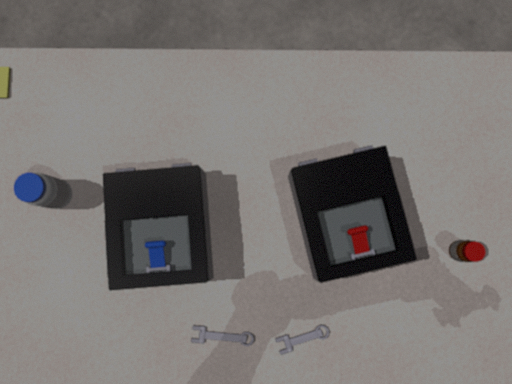

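View pics/scene0.png

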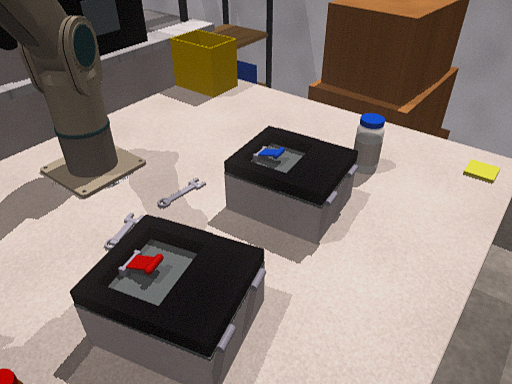

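The top view shows the blue-paddle chest on the left (lid corners near (104,173), (199,167), (207,283), (109,289)), with the bar at about (156,244) and the hinge on the far side (up). The red chest is at about (353,215). Next I'll zoom in on the blue chest.

```bash
cat > h.py <<'E'
import numpy as np,cv2
from cell import *
def w_at_z(c,u,v,z):
    K,T=c['K'],c['T'];r=T[:3,:3]@np.array([(u-K[0,2])/K[0,0],-(v-K[1,2])/K[1,1],-1]);o=T[:3,3]
    return o+r*(z-o[2])/r[2]
def w_d(c,u,v,d):
    K,T=c['K'],c['T'];return T[:3,:3]@(d*np.array([(u-K[0,2])/K[0,0],-(v-K[1,2])/K[1,1],-1]))+T[:3,3]
E
python3 - <<'E'
from h import *
p=cv2.imread('pics/top0.png');d=np.load('pics/top0d.npy');c=camera_params('top')
cv2.imwrite('pics/topc.png',cv2.resize(p[155:300,90:220],None,fx=4.1,fy=4.1,interpolation=cv2.INTER_CUBIC))
m=((p[:,:,0].astype(int)-p[:,:,2]>60)).astype(np.uint8);m[:, :120]=0
ys,xs=np.nonzero(m);print(len(xs),xs.min(),xs.max(),ys.min(),ys.max())
P=np.array([w_d(c,x,y,d[y,x]) for x,y in zip(xs,ys)])
for y in range(ys.min(),ys.max()+1):
    k=ys==y;print(y,xs[k].min(),xs[k].max(),P[k].mean(0).round(0), w_at_z(c,xs[k].mean(),y,136).round(0))
for n,(u,v) in dict(a=(104,173),b=(199,167),c=(207,283),d=(109,289)).items(): print(n,w_at_z(c,u,v,136).round(1))
E
```

```text
389 145 164 241 267
241 157 162 [492. 181. 140.] [492. 181. 136.]
242 147 164 [490. 189. 139.] [490. 190. 136.]
243 146 164 [488. 189. 141.] [487. 190. 136.]
244 145 164 [485. 190. 140.] [485. 191. 136.]
245 145 163 [483. 192. 140.] [483. 192. 136.]
246 146 162 [481. 192. 138.] [481. 192. 136.]
247 147 162 [479. 191. 135.] [479. 191. 136.]
248 149 162 [477. 189. 134.] [477. 189. 136.]
249 149 162 [475. 190. 132.] [475. 189. 136.]
250 149 162 [473. 190. 132.] [473. 189. 136.]
251 149 163 [471. 189. 131.] [471. 188. 136.]
252 149 163 [469. 189. 131.] [469. 188. 136.]
253 149 163 [467. 189. 130.] [467. 188. 136.]
254 149 163 [465. 189. 130.] [465. 188. 136.]
255 149 163 [463. 189. 128.] [463. 188. 136.]
256 150 163 [461. 188. 129.] [461. 187. 136.]
257 150 163 [459. 188. 128.] [459. 186. 136.]
258 150 163 [457. 188. 128.] [457. 186. 136.]
259 150 163 [455. 188. 128.] [455. 186. 136.]
260 150 164 [453. 187. 127.] [453. 185. 136.]
261 150 164 [451. 187. 127.] [451. 185. 136.]
262 150 164 [449. 187. 125.] [449. 185. 136.]
263 150 164 [447. 188. 124.] [447. 185. 136.]
264 151 164 [445. 186. 125.] [445. 184. 136.]
265 151 164 [443. 186. 124.] [443. 184. 136.]
266 151 162 [441. 188. 124.] [441. 186. 136.]
267 152 152 [438. 198. 121.] [439. 195. 136.]
a [629.2 301.2 136. ]
b [644.2 105.3 136. ]
c [409.4  82.9 136. ]
d [393.9 280.2 136. ]
```

```bash
python3 - <<'E'
from h import *
p=cv2.imread('pics/top0.png')
g=cv2.cvtColor(p,cv2.COLOR_BGR2GRAY)
m=((g<45)).astype(np.uint8)
n,l,s,_=cv2.connectedComponentsWithStats(m)
c=camera_params('top')
for i in range(1,n):
    if s[i,4]>2000:
        cn=cv2.findContours((l==i).astype(np.uint8),0,2)[0][0];r=cv2.minAreaRect(cn);b=cv2.boxPoints(r)
        print(s[i],b.round(1).tolist()); W=np.array([w_at_z(c,*q,136)[:2] for q in b]);print(W.round(0).tolist(),W.mean(0),[np.linalg.norm(W[j]-W[j-1]).round(0) for j in range(4)])
E
```

```text
[ 291  147  126  135 8204] [[289.8999938964844, 168.1999969482422], [388.29998779296875, 144.0], [416.6000061035156, 259.3999938964844], [318.20001220703125, 283.5]]
[[644.0, -81.0], [697.0, -282.0], [464.0, -335.0], [412.0, -140.0]] [ 554.21867872 -209.49431614] [np.float64(239.0), np.float64(207.0), np.float64(239.0), np.float64(202.0)]
[ 104  166  105  123 7936] [[99.69999694824219, 173.60000610351562], [200.5, 165.1999969482422], [210.10000610351562, 280.70001220703125], [109.30000305175781, 289.1000061035156]]
[[628.0, 310.0], [648.0, 102.0], [414.0, 77.0], [394.0, 279.0]] [520.93508198 192.09582444] [np.float64(236.0), np.float64(209.0), np.float64(235.0), np.float64(204.0)]
```

View pics/topc.png

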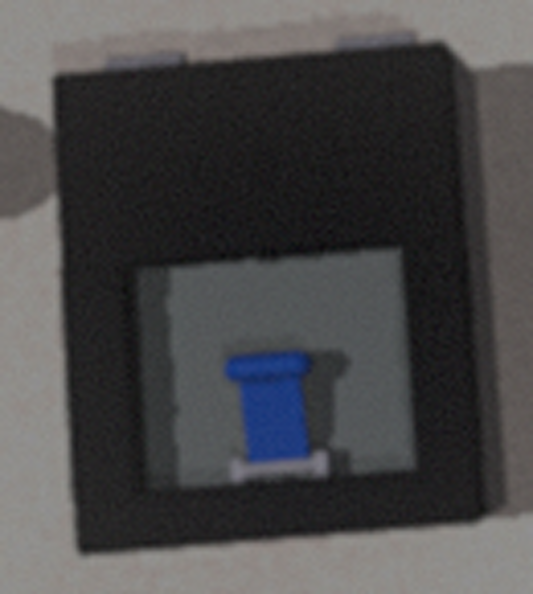

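Lid corners come out 196 x 236 mm at z=136, against 200 x 240 given. The bar top is at about z 140 (139 expected). The bar centre is at about (484.5, 190.5), and the chest geometry predicts (484, 189.5), so the two agree. The chest yaw is about 0.085. I'll move to hover over it.

```bash
python3 -m jog '[306,-271,0,5,85, 306,-271,0,8,85, 306,-271,0,10,85, 306,-271,0,10,85, 306,-271,0,10,85, 306,-271,0,10,85, 306,-271,0,10,85, 306,-271,0,10,85, 306,-271,0,10,85, 306,-271,0,10,85, 520,-620,0,20,85, 520,-620,0,20,85, 520,-620,0,20,85, 520,-620,0,20,85, 520,-620,0,20,85, 520,-620,0,20,85, 520,-620,0,20,85, 520,-620,0,20,85, 520,-620,0,20,85, 520,-620,0,20,85]'
```

```text
clock: 1.77
eef_pos: [484.3, 193.8, 404.6]
tool_rot: [-3.141, 0.0, 0.085]
force: [0.3, -0.1, -0.6]
width: 85.0
```

```bash
python3 -m jog '[0,0,0,0,85,0,0,0,0,85]'; python3 - <<'E'
from h import *
s=read_state();c=camera_params('wrist');p,d=get_image('wrist');print(s['eef_pos'],s['tool_rot'],s['qpos'].round(2));print(c)
cv2.imwrite('pics/w1.png',p);np.save('pics/w1d.npy',d)
m=((p[:,:,0].astype(int)-p[:,:,2]>60)).astype(np.uint8)
ys,xs=np.nonzero(m);print(len(xs))
P=np.array([w_d(c,x,y,d[y,x]) for x,y in zip(xs,ys)])
Q=P[(P[:,2]>125)&(P[:,2]<145)];
y=.085;ex=np.array([np.cos(y),np.sin(y)]);ey=np.array([-ex[1],ex[0]])
a=(Q[:,:2]-[484,190])@ex;b=(Q[:,:2]-[484,190])@ey
for lo in range(-30,16,3):
    k=(a>=lo)&(a<lo+3)
    if k.sum():print(lo,k.sum(),b[k].min().round(1),b[k].max().round(1),np.median(Q[k,2]).round(1))
E
```

```text
clock: 1.93
eef_pos: [484.2, 193.5, 404.2]
tool_rot: [-3.141, 0.001, 0.089]
force: [0.7, -0.7, 0.0]
width: 84.9
[484.19412222 193.47536099 404.19260238] [-3.14110395e+00  7.30878932e-04  8.91457093e-02] [-0.47  0.45  0.05  1.88 -0.03  0.82 -1.89]
{'K': array([[294.58837186,   0.        , 253.40687222],
       [  0.        , 294.58837186, 191.36624132],
       [  0.        ,   0.        ,   1.        ]]), 'T': array([[ 8.84507011e-02,  9.50364886e-01,  2.98300280e-01,
         5.59865088e+02],
       [-9.96080478e-01,  8.42729125e-02,  2.68655454e-02,
         2.00985869e+02],
       [ 3.93437583e-04, -2.99507362e-01,  9.54093908e-01,
         3.73948387e+02],
       [ 0.00000000e+00,  0.00000000e+00,  0.00000000e+00,
         1.00000000e+00]])}
1962
-30 85 -12.8 16.2 127.2
-27 89 -12.8 16.2 128.0
-24 95 -12.7 16.1 128.9
-21 94 -12.5 16.0 129.6
-18 88 -12.4 16.0 130.6
-15 103 -13.2 16.7 131.5
-12 95 -13.0 16.7 132.2
-9 63 -12.9 16.6 133.1
-6 101 -16.7 21.5 138.1
-3 163 -19.2 23.3 139.7
0 179 -19.3 23.2 139.8
3 216 -18.4 22.4 138.3
6 99 -16.7 19.7 135.4
```

View pics/w1.png

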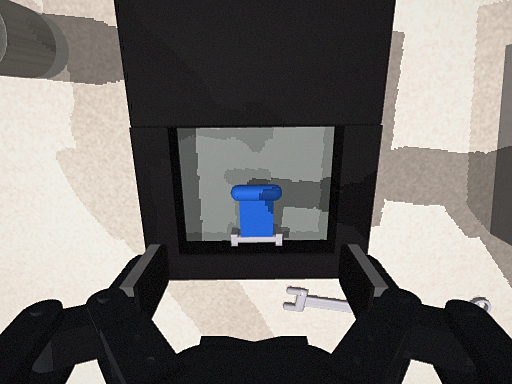

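The wrist image shows the bar from (231,192) to (282,192), level in the picture, so the yaw matches the tool's. It is about 2 mm to the right of the finger midline. Depth puts the bar centre at about (484.3, 192), top 139.8, which agrees with the top view within 2 mm. I'll descend and grip.

```bash
python3 -m jog '[0,2,30,0,85, 0,2,60,0,85, 0,2,85,0,85, 0,2,105,0,85, 0,2,115,0,85, 0,2,121,0,85, 0,2,121,0,85, 0,2,121,0,60, 0,2,121,0,45, 0,2,121,0,35, 0,2,121,0,35, 0,2,121,0,35, 0,2,121,0,35, 0,2,121,0,35, 0,2,121,0,35, 0,2,121,0,35]'; python3 - <<'E'
from h import *
p,d=get_image('wrist');cv2.imwrite('pics/w2.png',p)
p,d=get_image('scene');cv2.imwrite('pics/s2.png',p);print(read_state()['force'],read_state()['width'])
E
```

```text
clock: 3.32
eef_pos: [485.3, 190.8, 285.6]
tool_rot: [-3.138, -0.004, 0.086]
force: [-1.8, 3.4, 7.0]
width: 39.9
[-1.89691286  2.97124851  8.01648439] 40.11316436174967
```

View pics/w2.png

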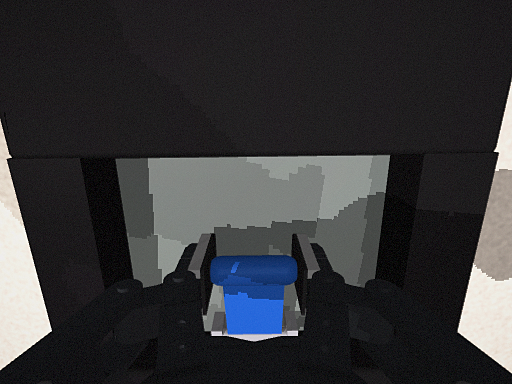

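The fingers are on both bar ends (bar spans 211–298 at row 270, pads at either end). The width of 40 and +8 N suggest a slight press downward. I'll pull the paddle along its arc, then check.

```bash
python3 -m jog '[0,0,-2,0,35, -1,0,-4,0,35, -2,0,-7,0,35, -3,0,-9,0,35, -4,0,-12,0,35, -5,0,-14,0,35, -6,0,-16,0,35, -8,0,-18,0,35, -9,0,-20,0,35, -11,0,-22,0,35, -13,0,-24,0,35, -13,0,-24,0,35,-13,0,-24,0,35]'; python3 - <<'E'
from h import *
p,d=get_image('wrist');cv2.imwrite('pics/w3.png',p)
p,d=get_image('scene');cv2.imwrite('pics/s3.png',p[100:250,190:390].repeat(3,0).repeat(3,1));s=read_state();print(s['force'],s['width'],s['torque'])
E
```

```text
clock: 4.5
eef_pos: [470.2, 187.3, 307.5]
tool_rot: [3.14, 0.005, 0.084]
force: [-6.2, 1.0, 1.7]
width: 35.2
[-5.13378132  1.439611    1.50855155] 34.919850668203864 [0.25661779 1.32937788 0.10869304]
```

View pics/w3.png

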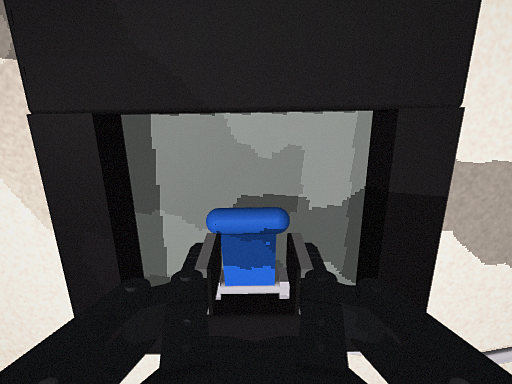

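View pics/s3.png

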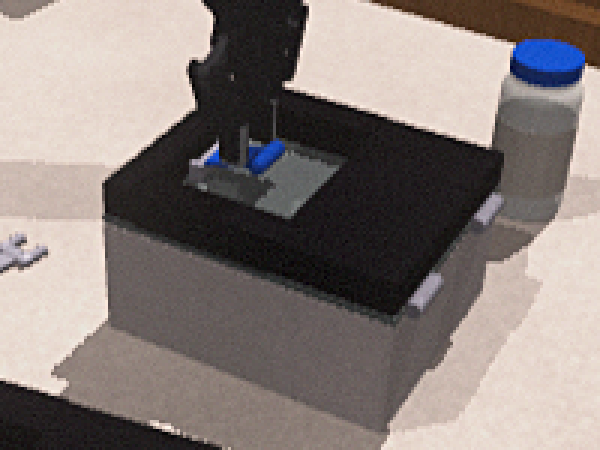

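The fingers slipped off: the paddle is back at rest, its bar at rows 208–235, and the pads are now beside the plate. I'll open, and measure the fingertips with the wrist depth to find the real pad position.

```bash
python3 - <<'E'
from h import *
s=read_state();c=camera_params('wrist');p,d=get_image('wrist')
from scipy.spatial.transform import Rotation as R
Rt=R.from_euler('xyz',s['tool_rot']).as_matrix();t=s['eef_pos'];print(t)
def tool(u,v): 
    return Rt.T@(w_d(c,u,v,d[v,u])-t)
for u in (200,205,208,211,214,217,292,296,300,304):
  for v in range(228,300,8): print((u,v),tool(u,v).round(0),p[v,u].mean().round(), end=' ')
  print()
for u,v in((248,212),(248,220),(248,228),(210,220),(286,220)): print('bar',tool(u,v).round(1),w_d(c,u,v,d[v,u]).round(1))
cv2.imwrite('pics/w3c.png',cv2.resize(p[190:340,170:340],None,fx=4,fy=4,interpolation=cv2.INTER_CUBIC))
E
```

```text
[470.2359299  187.33561436 307.45708553]
(200, 228) [ -1. -34. 199.] 123.0 (200, 236) [ -6. -34. 198.] 145.0 (200, 244) [  6. -28. 164.] 18.0 (200, 252) [ 11. -25. 147.] 75.0 (200, 260) [ 11. -23. 141.] 82.0 (200, 268) [ 11. -22. 134.] 78.0 (200, 276) [ 12. -21. 127.] 22.0 (200, 284) [ 12. -20. 123.] 23.0 (200, 292) [ 11. -20. 118.] 20.0 
(205, 228) [ -1. -31. 199.] 131.0 (205, 236) [ -6. -31. 198.] 123.0 (205, 244) [ 11. -24. 156.] 81.0 (205, 252) [ 10. -23. 149.] 77.0 (205, 260) [ 11. -21. 141.] 82.0 (205, 268) [ 10. -20. 135.] 84.0 (205, 276) [  7. -20. 134.] 105.0 (205, 284) [  7. -20. 130.] 21.0 (205, 292) [  3. -20. 129.] 6.0 
(208, 228) [ 12. -24. 170.] 84.0 (208, 236) [ 11. -23. 164.] 80.0 (208, 244) [ 10. -22. 156.] 79.0 (208, 252) [ 10. -21. 149.] 81.0 (208, 260) [ 11. -20. 141.] 78.0 (208, 268) [ 11. -19. 135.] 11.0 (208, 276) [  8. -19. 134.] 19.0 (208, 284) [  3. -19. 135.] 26.0 (208, 292) [ -1. -20. 135.] 23.0 
(211, 228) [ 14. -22. 167.] 109.0 (211, 236) [ 10. -22. 165.] 81.0 (211, 244) [ 11. -21. 156.] 82.0 (211, 252) [ 11. -20. 148.] 24.0 (211, 260) [ 11. -19. 141.] 
[... 1440 characters left out ...]
 20. 148.] 81.0 (300, 260) [ 11.  19. 141.] 77.0 (300, 268) [ 11.  18. 135.] 19.0 (300, 276) [  7.  18. 135.] 39.0 (300, 284) [  4.  18. 134.] 20.0 (300, 292) [ -0.  19. 134.] 21.0 
(304, 228) [ -1.  31. 199.] 93.0 (304, 236) [ -6.  31. 198.] 93.0 (304, 244) [ 11.  23. 155.] 78.0 (304, 252) [ 11.  22. 147.] 78.0 (304, 260) [ 10.  21. 142.] 76.0 (304, 268) [ 11.  20. 135.] 78.0 (304, 276) [  8.  20. 134.] 109.0 (304, 284) [ 12.  18. 123.] 19.0 (304, 292) [ 11.  17. 118.] 16.0 
bar [ 21.4  -3.4 169.8] [490.4 192.3 137.6]
bar [ 18.   -3.4 167.3] [487.1 192.  140.1]
bar [ 14.   -3.4 166.4] [483.1 191.7 141. ]
bar [ 17.7 -22.7 168.1] [485.2 211.1 139.2]
bar [ 17.9  15.8 167.7] [488.6 172.9 139.7]
```

View pics/w3c.png

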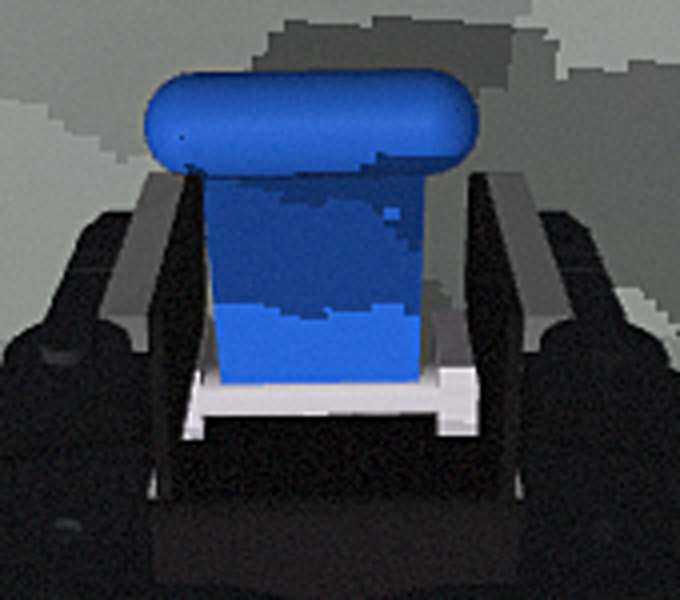

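The pads reach tool x ±11 and z ≈135–170. The bar axis is now at tool (17.7, -3.4, 174), which means world (486.7, 192, 133). My commanded y was about 3 mm off and x about 2 mm short, because the arm hadn't settled when I measured. I'll open, re-centre and check before closing.

```bash
python3 -m jog '[0,0,0,0,60, 0,0,0,0,85, 0,0,0,0,85, 0,0,0,0,85, 5,-2,0,0,85, 10,-3.4,5,0,85, 15,-3.4,12,0,85, 17.5,-3.4,18,0,85, 17.5,-3.4,22,0,85, 17.5,-3.4,22,0,85, 17.5,-3.4,22,0,85,17.5,-3.4,22,0,85,17.5,-3.4,22,0,85]'; cat >> h.py <<'E'
from scipy.spatial.transform import Rotation as R
def look(name):
    s=read_state();c=camera_params('wrist');p,d=get_image('wrist')
    cv2.imwrite(f'pics/{name}.png',p)
    Rt=R.from_euler('xyz',s['tool_rot']).as_matrix();t=s['eef_pos']
    print(t.round(1),s['force'].round(1),s['width'].round(1) if hasattr(s['width'],'round') else s['width'])
    m=(p[:,:,0].astype(int)-p[:,:,2]>60)&(p[:,:,1]<140);ys,xs=np.nonzero(m)
    Q=np.array([Rt.T@(w_d(c,x,y,d[y,x])-t) for x,y in zip(xs,ys)]);W=np.array([Rt@q+t for q in Q])
    k=Q[:,2]>0
    return Q[k],W[k],p,d
E
python3 - <<'E'
from h import *
Q,W,p,d=look('w4')
for lo in range(-30,30,3):
    k=(Q[:,0]>=lo)&(Q[:,0]<lo+3)
    if k.sum():print(lo,k.sum(),Q[k,1].min().round(1),Q[k,1].max().round(1),np.median(Q[k,2]).round(1))
E
```

```text
clock: 5.73
eef_pos: [489.0, 192.6, 285.9]
tool_rot: [-3.142, -0.0, 0.084]
force: [-0.1, -0.1, 0.4]
width: 85.0
[489.  192.6 285.9] [-0.1 -0.1  0.4] 84.95464807283541
-27 1 15.4 15.4 155.5
-24 22 5.1 15.1 154.3
-21 204 -13.8 15.0 153.5
-18 236 -14.6 15.3 152.7
-15 102 -14.6 15.1 151.9
-12 48 -17.1 15.3 146.6
-9 320 -20.5 20.7 145.3
-6 535 -21.6 21.7 144.9
-3 729 -21.2 21.6 145.8
0 971 -19.7 19.9 149.0
3 2 -1.4 1.4 149.6
6 1 5.3 5.3 100.4
9 8 -6.7 6.7 99.0
```

View pics/w4.png

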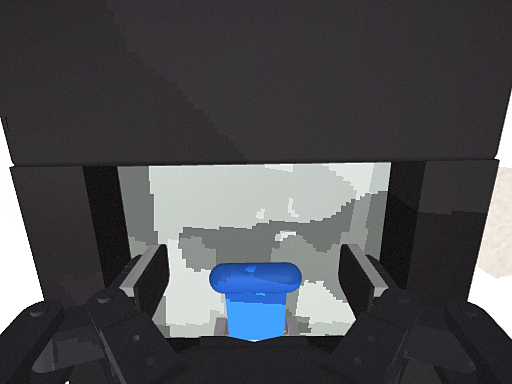

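Bar centred in y (ends at ±21.6), its axis at tool z 152 and tool x about -4. I'll correct 4 mm in x and close fully.

```bash
python3 -m jog '[-4,0,0,0,85, -4,0,0,0,85, -4,0,0,0,60, -4,0,0,0,40, -4,0,0,0,20,-4,0,0,0,20,-4,0,0,0,20,-4,0,0,0,20,-4,0,0,0,20]'; python3 - <<'E'
from h import *
Q,W,p,d=look('w5')
for lo in range(-30,30,3):
    k=(Q[:,0]>=lo)&(Q[:,0]<lo+3)
    if k.sum():print(lo,k.sum(),Q[k,1].min().round(1),Q[k,1].max().round(1),np.median(Q[k,2]).round(1))
E
```

```text
clock: 6.53
eef_pos: [485.2, 191.8, 285.8]
tool_rot: [3.141, 0.0, 0.083]
force: [-0.3, -2.3, 1.8]
width: 40.5
[485.2 191.8 285.8] [-0.3 -2.3  1.8] 40.51175677198504
-30 209 -15.0 14.7 157.8
-27 218 -14.8 14.6 156.9
-24 231 -15.1 14.9 156.1
-21 244 -15.0 14.7 155.3
-18 241 -15.3 14.6 154.5
-15 261 -15.2 14.4 153.7
-12 191 -15.0 14.6 152.8
-9 25 -14.3 0.5 147.9
-6 239 -20.3 18.4 146.2
-3 495 -20.7 19.3 145.5
0 630 -20.9 19.4 146.0
3 992 -20.6 19.3 148.8
6 139 -16.6 17.5 151.3
```

View pics/w5.png

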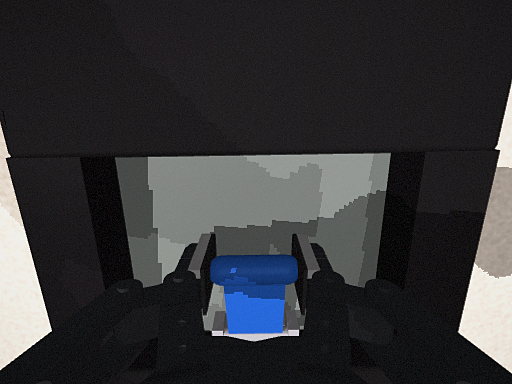

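The grip is now centred with near-zero side forces. Width 40.5 suggests the pads give a little. I'll pull halfway and check.

```bash
python3 -m jog '[-1,0,-2.5,0,10, -2,0,-5,0,10, -3,0,-7.5,0,10, -4,0,-10,0,10, -5,0,-12,0,10, -6.5,0,-14,0,10, -6.5,0,-14,0,10]'; python3 - <<'E'
from h import *
Q,W,p,d=look('w6')
for lo in range(-30,30,3):
    k=(Q[:,0]>=lo)&(Q[:,0]<lo+3)
    if k.sum():print(lo,k.sum(),Q[k,1].min().round(1),Q[k,1].max().round(1),np.median(Q[k,2]).round(1))
E
```

```text
clock: 7.17
eef_pos: [477.9, 191.4, 299.8]
tool_rot: [3.141, 0.002, 0.082]
force: [0.1, -3.1, -6.3]
width: 40.0
[477.9 191.4 299.8] [ 0.1 -3.1 -6.3] 40.03134516206415
-30 148 -14.3 15.3 169.2
-27 142 -14.6 15.2 167.5
-24 158 -14.8 14.9 165.9
-21 162 -14.7 15.2 164.2
-18 168 -14.5 14.9 162.5
-15 177 -14.8 15.0 160.8
-12 165 -14.5 14.8 159.2
-9 2 12.1 13.1 157.9
-6 40 -17.8 10.9 149.8
-3 280 -20.5 19.1 148.3
0 497 -20.5 18.9 147.7
3 644 -20.5 19.2 148.3
6 957 -20.2 19.3 151.4
9 33 -6.9 15.9 153.6
```

View pics/w6.png

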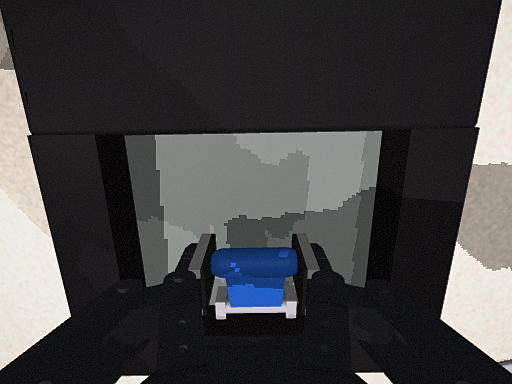

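The grip is holding, with about 2 mm of creep in the pads. The paddle is up about 13 mm. I'll continue to the stop.

```bash
python3 -m jog '[-1.5,0,-2.5,0,10, -3,0,-5,0,10, -5,0,-7.5,0,10, -7,0,-10,0,10, -9,0,-12,0,10, -11,0,-14,0,10, -12,0,-15,0,10, -12,0,-15,0,10]'; python3 - <<'E'
from h import *
Q,W,p,d=look('w7')
for lo in range(-30,30,3):
    k=(Q[:,0]>=lo)&(Q[:,0]<lo+3)
    if k.sum():print(lo,k.sum(),Q[k,1].min().round(1),Q[k,1].max().round(1),np.median(Q[k,2]).round(1))
E
```

```text
clock: 7.88
eef_pos: [465.9, 189.5, 314.7]
tool_rot: [3.138, 0.001, 0.091]
force: [2.3, -7.3, -7.3]
width: 37.5
[465.9 189.5 314.7] [ 2.3 -7.3 -7.3] 37.51974394251457
-30 63 -16.9 13.2 184.8
-27 120 -16.4 13.5 183.1
-24 112 -16.2 13.2 180.8
-21 115 -16.0 13.6 178.7
-18 137 -16.3 13.3 176.4
-15 124 -16.1 13.6 174.2
-12 155 -16.3 13.3 172.0
-9 153 -16.0 13.5 169.6
-6 151 -16.3 13.3 167.6
-3 148 -15.9 13.2 165.4
3 20 -18.4 11.4 154.0
6 311 -19.1 18.0 152.6
9 476 -23.3 19.3 151.8
12 660 -23.2 19.6 152.5
15 898 -21.8 18.9 155.2
18 30 -16.4 13.6 157.5
```

View pics/w7.png

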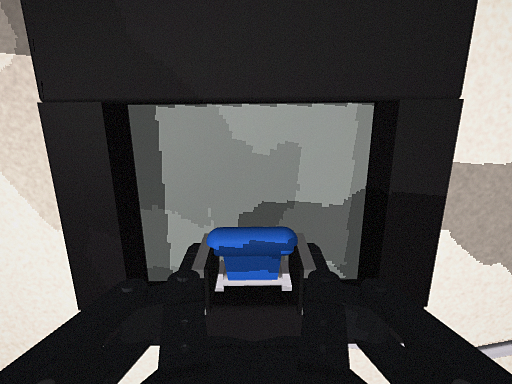

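The bar crept to the pad edge (tool x ≈ +11). Before regrasping I'll check from depth whether the lid has moved.

```bash
python3 - <<'E'
from h import *
c=camera_params('wrist');p,d=get_image('wrist')
for u,v in((85,110),(70,150),(80,200),(90,250),(95,290),(410,110),(425,150),(420,200),(415,250),(250,80),(250,110),(250,150),(200,200)):
    dd=np.median(d[v-3:v+4,u-3:u+4]); print((u,v),w_d(c,u,v,dd).round(1))
print([w_d(c,250,v,d[v,250]).round(1).tolist() for v in range(226,292,6)])
E
```

```text
(85, 110) [529.5 274.9 140.1]
(70, 150) [509.8 283.4 140.6]
(80, 200) [484.5 280.2 141.6]
(90, 250) [456.4 276.9 142.2]
(95, 290) [431.9 275.4 143.1]
(410, 110) [543.3 122.1 140.3]
(425, 150) [525.4 110.3 140.8]
(420, 200) [500.  106.7 141.8]
(415, 250) [472.  102.4 142.5]
(250, 80) [549.7 198.6 140. ]
(250, 110) [535.4 197.6 110.3]
(250, 150) [512.7 195.6 110.9]
(200, 200) [479.  223.8 111.5]
[[464.8, 191.4, 112.7], [482.8, 192.7, 159.6], [480.8, 192.5, 161.8], [478.1, 192.2, 162.4], [474.8, 192.0, 162.1], [464.9, 191.2, 150.2], [458.5, 190.6, 145.3], [451.9, 190.1, 140.6], [444.3, 189.5, 134.8], [436.5, 188.8, 129.2], [427.8, 188.1, 123.0]]
```

The lid is tilted by only about 0.03 rad. The plate slope (36° against 16° at rest) puts the paddle at about 0.32 rad. So the latch has released, but the paddle isn't at its stop and the grip is marginal. I'll release, regrasp deeper and further forward, and check the pads for tilt.

```bash
python3 -m jog '[0,0,0,0,60, 0,0,0,0,85, 0,0,0,0,85, 0,0,0,0,85, 7,-1,7,0,85, 14,-1,15,0,85, 18,-1,22,0,85, 19,-1,28,0,85, 19,-1,28,0,85, 19,-1,28,0,85, 19,-1,28,0,85]'; python3 - <<'E'
from h import *
Q,W,p,d=look('w8');c=camera_params('wrist')
for lo in range(-30,30,3):
    k=(Q[:,0]>=lo)&(Q[:,0]<lo+3)
    if k.sum()>20:print(lo,k.sum(),Q[k,1].min().round(1),Q[k,1].max().round(1),np.median(Q[k,2]).round(1))
for u,v in((40,200),(50,280),(460,200),(450,280),(250,60),(250,140),(250,180),(160,220)):
    dd=np.median(d[v-3:v+4,u-3:u+4]); print((u,v),w_d(c,u,v,dd).round(1))
E
```

```text
clock: 8.9
eef_pos: [485.3, 193.3, 286.5]
tool_rot: [3.141, 0.001, 0.084]
force: [-0.3, 1.2, 0.1]
width: 85.0
[485.3 193.3 286.5] [-0.3  1.2  0.1] 84.95982957176804
-21 117 -12.2 16.2 141.1
-12 52 -17.1 17.3 130.3
-9 372 -20.0 21.4 129.2
-6 679 -20.5 22.5 128.8
-3 966 -20.5 22.6 129.8
0 1292 -18.8 20.9 133.3
(40, 200) [514.1 284.9 141.5]
(50, 280) [476.6 284.6 142.6]
(460, 200) [528.6 112.1 141.8]
(450, 280) [491.4 106.2 142.7]
(250, 60) [574.6 202.7 139.7]
(250, 140) [545.7 200.4 140.4]
(250, 180) [521.7 198.8 111.5]
(160, 220) [496.  244.6 112.1]
```

View pics/w8.png

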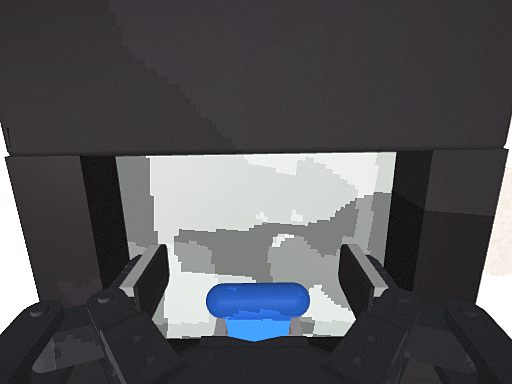

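The bar stays partly raised: top at z≈158, axis at tool z 136, x −4.5. The lid is ajar, so the hook seems to be resting on its catch. I'll align and grip with the bar at pad mid-depth.

```bash
python3 -m jog '[-2,1,-7,0,85, -3.5,1,-13,0,85, -3.5,1,-13,0,85, -3.5,1,-13,0,60, -3.5,1,-13,0,40, -3.5,1,-13,0,0,-3.5,1,-13,0,0,-3.5,1,-13,0,0,-3.5,1,-13,0,0,-3.5,1,-13,0,0]'; python3 - <<'E'
from h import *
Q,W,p,d=look('w9');c=camera_params('wrist');s=read_state()
for lo in range(-30,30,3):
    k=(Q[:,0]>=lo)&(Q[:,0]<lo+3)
    if k.sum()>20:print(lo,k.sum(),Q[k,1].min().round(1),Q[k,1].max().round(1),np.median(Q[k,2]).round(1))
Rt=R.from_euler('xyz',s['tool_rot']).as_matrix();t=s['eef_pos']
for u in (205,208,211,214,217,290,292,294,298,302):
  print(u,[(Rt.T@(w_d(c,u,v,d[v,u])-t)).round(0).astype(int).tolist() for v in range(228,300,8)])
cv2.imwrite('pics/w9c.png',cv2.resize(p[200:350,170:340],None,fx=4,fy=4,interpolation=cv2.INTER_CUBIC))
E
```

```text
clock: 9.78
eef_pos: [482.3, 191.5, 300.0]
tool_rot: [3.141, -0.0, 0.083]
force: [0.1, -2.1, 5.1]
width: 40.3
[482.3 191.5 300. ] [ 0.1 -2.1  5.1] 40.296870170180014
-30 155 -15.2 14.6 161.4
-27 151 -15.0 14.8 159.9
-24 169 -14.9 14.7 158.3
-21 177 -15.1 14.5 156.7
-18 188 -15.3 14.6 155.1
-15 110 -15.0 14.5 153.8
-9 63 -16.3 14.1 144.6
-6 318 -20.6 19.0 143.1
-3 552 -20.8 19.5 142.7
0 697 -20.7 19.6 143.6
3 990 -20.4 19.3 146.8
205 [[5, -29, 187], [11, -25, 164], [11, -24, 156], [10, -22, 149], [11, -21, 141], [9, -21, 138], [5, -21, 138], [3, -21, 136], [0, -21, 134]]
208 [[4, -27, 188], [11, -23, 165], [10, -22, 156], [11, -21, 148], [8, -21, 146], [5, -21, 144], [76, -1, 30], [-2, -21, 142], [-6, -21, 142]]
211 [[4, -25, 188], [10, -22, 165], [10, -21, 156], [7, -21, 154], [4, -21, 153], [3, -20, 148], [1, -20, 144], [-4, -20, 145], [-12, -21, 150]]
214 [[4, -24, 189], [10, -21, 167], [5, -21, 166], [2, -21, 164], [-3, -21, 164], [4, -18, 146], [0, -18, 145], [-3, -18, 143], [-39, -25, 187]]
217 [[4, -22, 188], [-1, -22, 189], [-6, -22, 188], [-11, -22, 187], [-17, -23, 188], [4, -17, 146], [2, -17, 143], [-2, -17, 142], [-39, -23, 187]]
290 [[5, 21, 187], [0, 21, 187], [-6, 21, 188], [-10, 21, 186], [5, 16, 150], [5, 16, 145], [1, 16, 145], [-3, 16, 143], [-38, 22, 186]]
292 [[4, 22, 188], [7, 20, 172], [3, 20, 170], [0, 19, 167], [-4, 19, 165], [4, 17, 145], [2, 16, 143], [-2, 16, 143], [-38, 23, 186]]
294 [[4, 23, 187], [10, 20, 165], [7, 20, 162], [4, 19, 160], [0, 19, 160], [4, 18, 146], [1, 17, 144], [-3, 17, 144], [-38, 25, 186]]
298 [[5, 25, 187], [10, 22, 165], [11, 20, 156], [10, 20, 150], [6, 20, 148], [3, 19, 146], [0, 19, 145], [-3, 19, 144], [-8, 20, 144]]
302 [[4, 28, 188], [10, 24, 165], [10, 22, 156], [11, 21, 148], [11, 20, 141], [9, 20, 138], [6, 20, 137], [3, 19, 136], [-1, 20, 135]]
```

View pics/w9c.png

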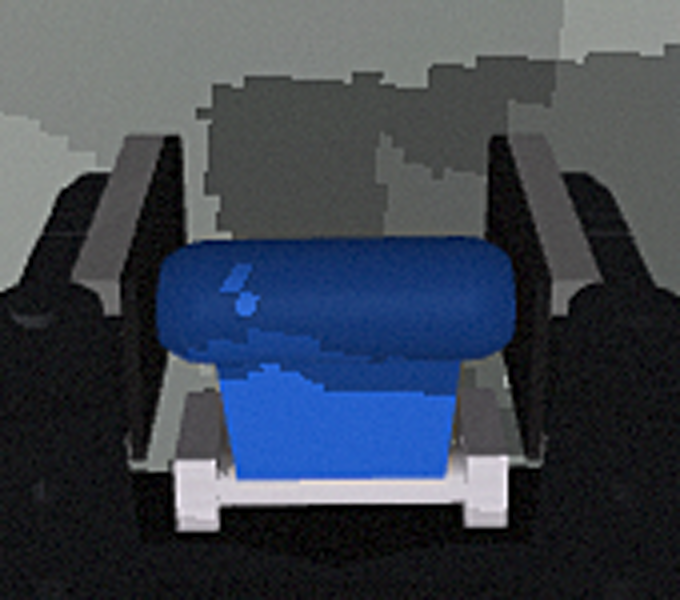

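The pads are parallel, with the bar mid-pad (tool x −1, z 150). I'll pull to the stop with more forward bias, since pulling forward tends to keep the lid down.

```bash
python3 -m jog '[-3,0,-4,0,0, -6,0,-8,0,0, -10,0,-11.5,0,0, -14,0,-14,0,0, -17,0,-15,0,0, -17,0,-15,0,0]'; python3 - <<'E'
from h import *
Q,W,p,d=look('w10');c=camera_params('wrist')
for lo in range(-36,30,3):
    k=(Q[:,0]>=lo)&(Q[:,0]<lo+3)
    if k.sum()>20:print(lo,k.sum(),Q[k,1].min().round(1),Q[k,1].max().round(1),np.median(Q[k,2]).round(1))
for u,v in((80,200),(90,250),(95,290),(420,200),(415,250),(250,80)):
    dd=np.median(d[v-3:v+4,u-3:u+4]); print((u,v),w_d(c,u,v,dd).round(1))
E
```

```text
clock: 10.33
eef_pos: [466.2, 190.1, 315.5]
tool_rot: [-3.141, -0.004, 0.079]
force: [5.1, -0.6, -3.4]
width: 40.1
[466.2 190.1 315.5] [ 5.1 -0.6 -3.4] 40.06310523438799
-30 57 -14.0 15.2 182.8
-27 68 -13.9 15.4 179.8
-24 74 -14.2 15.2 176.1
-21 59 -14.3 15.0 173.3
-3 90 -19.7 17.9 146.4
0 377 -20.3 19.1 145.2
3 573 -20.4 19.6 145.0
6 756 -20.6 19.3 146.2
9 749 -18.7 19.1 149.3
(80, 200) [486.4 282.1 141.9]
(90, 250) [458.3 278.9 142.7]
(95, 290) [433.8 277.7 143.7]
(420, 200) [500.  107.7 142.1]
(415, 250) [472.  104.  142.9]
(250, 80) [551.  199.1 140. ]
```

View pics/w10.png

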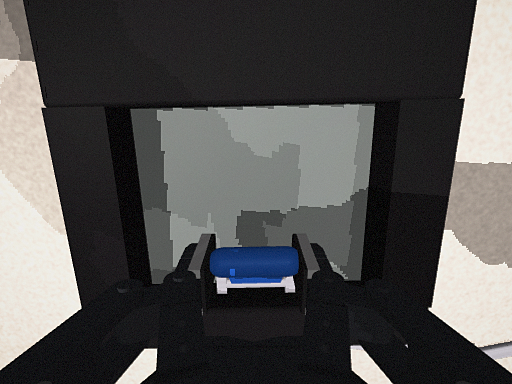

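The plate slope is now about 47°, the bar is at Δx≈−14.5, and it is pulled to about the 0.6 stop with ~5 N of forward preload. The grip is holding. I'll raise the lid along its arc for about 20° and check.

```bash
python3 -m jog '[1,0,-5,0,0, 3,0,-10,0,0, 5.3,0,-15,0,0, 9,0,-22,0,0, 12.7,0,-29,0,0, 16.5,0,-36,0,0, 20.5,0,-43,0,0, 25,0,-49,0,0, 30.2,0,-55.6,0,0]'; python3 - <<'E'
from h import *
Q,W,p,d=look('w11');c=camera_params('wrist')
for lo in range(-36,30,3):
    k=(Q[:,0]>=lo)&(Q[:,0]<lo+3)
    if k.sum()>20:print(lo,k.sum(),Q[k,1].min().round(1),Q[k,1].max().round(1),np.median(Q[k,2]).round(1))
q,_=get_image('scene');cv2.imwrite('pics/s11.png',q)
E
```

```text
clock: 11.13
eef_pos: [494.5, 192.9, 369.7]
tool_rot: [3.141, 0.003, 0.083]
force: [-3.8, -10.2, -5.9]
width: 39.7
[494.5 192.9 369.7] [ -3.8 -10.2  -5.9] 39.73890501014349
-36 127 -14.8 14.8 173.6
-33 129 -15.0 14.9 171.9
-30 138 -14.8 14.8 170.1
-27 148 -14.7 14.6 168.5
-24 158 -14.9 14.9 166.7
-21 156 -14.8 14.6 165.0
-18 174 -15.0 14.5 163.4
-15 178 -14.8 14.8 161.6
-12 189 -15.1 14.6 159.9
-9 188 -14.9 14.5 158.2
-3 23 -14.3 13.5 149.1
0 296 -20.3 18.8 147.4
3 490 -20.6 19.3 146.7
6 653 -20.7 19.3 147.3
9 985 -20.3 19.2 150.0
12 63 -12.7 16.2 152.1
```

View pics/w11.png

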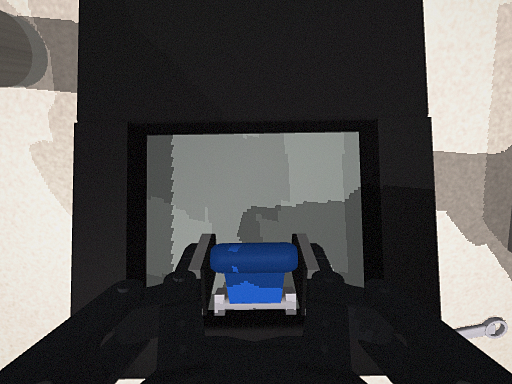

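View pics/s11.png

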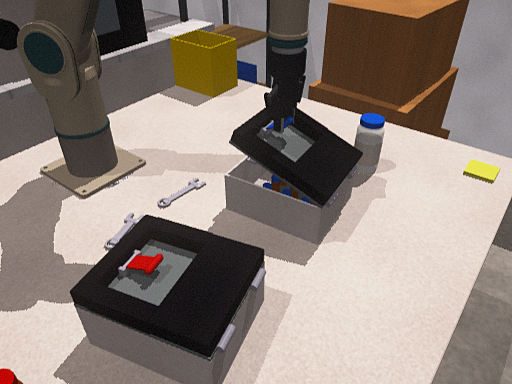

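The scene shows the lid rising with the grip on the bar (bar at (285,122)), and the red chest still shut. The plate slope of 30° fits the paddle at its stop and the lid at about 20°. I'll continue, relieving the 10 N side force a little.

```bash
python3 -m jog '[5.5,0.5,-6,0,0, 10.9,1,-11.8,0,0, 16.5,1,-17.5,0,0, 22,1,-23.3,0,0, 28.5,1,-28,0,0, 34.8,1,-33,0,0, 41.5,1,-37.5,0,0, 48.4,1,-41.6,0,0]'; python3 - <<'E'
from h import *
Q,W,p,d=look('w12');c=camera_params('wrist')
for lo in range(-36,30,3):
    k=(Q[:,0]>=lo)&(Q[:,0]<lo+3)
    if k.sum()>20:print(lo,k.sum(),Q[k,1].min().round(1),Q[k,1].max().round(1),np.median(Q[k,2]).round(1))
for u,v in((100,100),(100,150),(100,200),(400,100),(400,150),(400,200),(250,60)):
    dd=np.median(d[v-3:v+4,u-3:u+4]); print((u,v),w_d(c,u,v,dd).round(1))
E
```

```text
clock: 11.9
eef_pos: [540.4, 197.0, 411.5]
tool_rot: [-3.141, 0.01, 0.085]
force: [-14.7, -1.8, 10.8]
width: 27.6
[540.4 197.  411.5] [-14.7  -1.8  10.8] 27.570759074342988
-33 96 -15.3 14.3 154.3
-30 333 -15.3 14.4 154.5
-27 346 -15.2 14.4 155.2
-24 341 -15.2 14.4 155.9
-21 358 -15.2 14.4 156.6
-18 336 -15.2 14.3 157.2
-15 333 -15.1 13.8 158.0
-12 346 -14.8 13.3 158.7
-9 324 -14.6 13.3 159.4
-6 337 -14.5 13.3 160.0
-3 326 -14.5 13.2 160.8
0 342 -14.5 13.2 161.4
3 337 -14.5 13.2 162.2
6 345 -14.4 13.1 162.9
9 196 -20.2 16.3 162.4
12 388 -22.1 20.0 160.4
15 514 -22.2 20.5 160.2
18 624 -22.3 20.6 161.2
21 565 -19.6 18.4 164.0
(100, 100) [596.2 392.    1.9]
(100, 150) [577.7 294.5 203.6]
(100, 200) [554.3 285.  226.4]
(400, 100) [622.5 107.1 177.5]
(400, 150) [593.5 113.8 205.8]
(400, 200) [569.2 118.9 228.6]
(250, 60) [641.2 208.7 150.4]
```

View pics/w12.png

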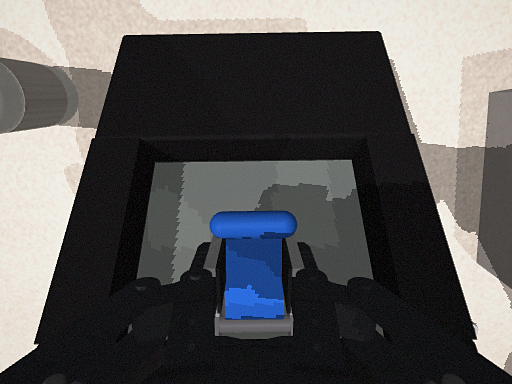

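The bar slipped out to tool x +16.5 (row 225), and the fingers now hold the plate. The lid stands at about 44° (depth slope). It's stiff and stays, so I'll open, let the paddle spring back, and regrasp for the rest.

```bash
python3 -m jog '[0,0,0,0,50, 0,0,0,0,85, 0,0,0,0,85, 0,0,0,0,85,0,0,0,0,85]'; cat >> h.py <<'E'
def prof(Q):
    for lo in range(-39,40,3):
        k=(Q[:,0]>=lo)&(Q[:,0]<lo+3)
        if k.sum()>20:print(lo,k.sum(),Q[k,1].min().round(1),Q[k,1].max().round(1),np.median(Q[k,2]).round(1))
E
python3 - <<'E'
from h import *
Q,W,p,d=look('w13');c=camera_params('wrist');prof(Q)
for u,v in((100,150),(100,200),(400,100),(400,150),(400,200)):
    dd=np.median(d[v-3:v+4,u-3:u+4]); print((u,v),w_d(c,u,v,dd).round(1))
E
```

```text
clock: 12.37
eef_pos: [543.9, 196.5, 412.4]
tool_rot: [-3.141, -0.002, 0.084]
force: [-0.2, 0.4, -1.0]
width: 84.3
[543.9 196.5 412.4] [-0.2  0.4 -1. ] 84.33740561803363
-36 147 -15.9 14.0 154.5
-33 425 -18.0 14.2 155.4
-30 422 -18.2 14.0 157.1
-27 391 -18.3 13.8 158.7
-24 412 -16.2 13.8 160.4
-21 388 -15.6 13.9 162.1
-18 394 -15.7 13.7 163.8
-15 362 -15.8 13.5 165.6
-12 379 -15.8 13.5 167.2
-9 371 -15.9 13.6 168.9
-6 360 -16.0 13.6 170.6
-3 362 -16.1 13.2 172.3
0 314 -18.4 16.5 173.9
3 288 -22.7 19.3 173.1
6 409 -22.6 19.9 172.6
9 522 -22.8 19.8 173.6
12 529 -21.0 18.3 176.5
(100, 150) [581.6 296.6 198.7]
(100, 200) [557.9 286.  223.6]
(400, 100) [6.341e+02 2.260e+01 5.000e-01]
(400, 150) [597.5 110.9 201.1]
(400, 200) [572.6 116.8 225.3]
```

View pics/w13.png

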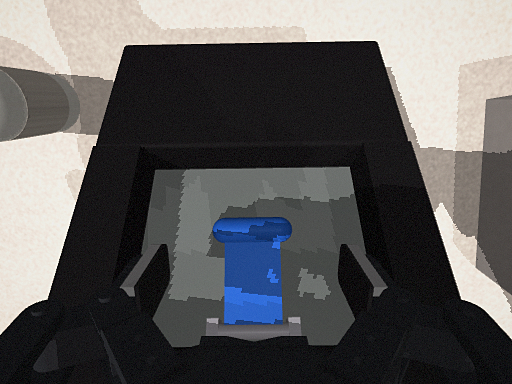

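Lid at about 45.3° (plate slope and lid slope agree), paddle back at rest, bar at tool (+7, −1.5, 179.5). Regrasping now.

```bash
python3 -m jog '[4,-1.5,6,0,85, 8.5,-1.5,15,0,85, 8.5,-1.5,25,0,85, 8.5,-1.5,25,0,85, 8.5,-1.5,25,0,60, 8.5,-1.5,25,0,40, 8.5,-1.5,25,0,0,8.5,-1.5,25,0,0,8.5,-1.5,25,0,0,8.5,-1.5,25,0,0,8.5,-1.5,25,0,0]'; python3 - <<'E'
from h import *
Q,W,p,d=look('w14');prof(Q)
E
```

```text
clock: 13.33
eef_pos: [551.9, 198.3, 387.6]
tool_rot: [-3.142, -0.001, 0.084]
force: [-2.2, -0.1, 6.4]
width: 40.3
[551.9 198.3 387.6] [-2.2 -0.1  6.4] 40.33257543132826
-30 67 -11.9 10.5 137.9
-27 493 -15.1 14.7 138.6
-24 536 -15.2 14.7 140.3
-21 494 -15.2 14.7 141.9
-18 543 -15.4 14.5 143.6
-15 494 -15.3 14.5 145.3
-12 484 -15.4 14.6 147.0
-9 494 -15.4 14.2 148.7
-6 289 -20.2 17.9 148.8
-3 454 -20.5 19.3 148.0
0 598 -20.8 19.2 148.4
3 940 -20.5 19.4 151.0
6 179 -17.4 17.1 154.0
```

View pics/w14.png

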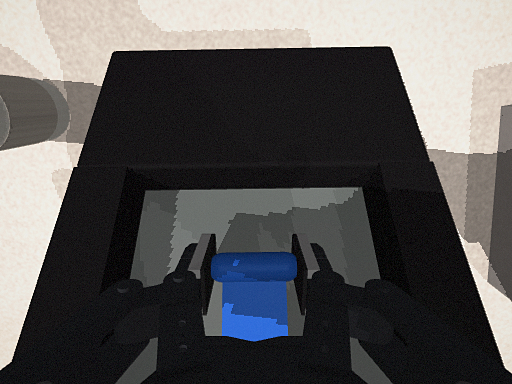

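The grip is centred (tool x ≈ 0.5). I'll pull the paddle up along its arc in the tilted lid, then check.

```bash
python3 -m jog '[2.3,0,-4.7,0,0, 4.1,0,-9.5,0,0, 5.4,0,-14.5,0,0, 6.3,0,-19.6,0,0, 6.6,0,-25,0,0, 6.6,0,-25,0,0]'; python3 - <<'E'
from h import *
Q,W,p,d=look('w15');prof(Q);c=camera_params('wrist')
for u,v in((110,120),(110,150),(110,180),(390,120),(390,150),(390,180)):
    dd=np.median(d[v-3:v+4,u-3:u+4]); print((u,v),w_d(c,u,v,dd).round(1))
E
```

```text
clock: 13.88
eef_pos: [558.2, 198.9, 412.5]
tool_rot: [3.142, 0.001, 0.084]
force: [-2.0, 0.6, -5.0]
width: 40.0
[558.2 198.9 412.5] [-2.   0.6 -5. ] 39.95474485008479
-39 304 -14.8 15.0 152.6
-36 310 -14.7 15.0 152.9
-33 313 -15.1 14.9 153.2
-30 309 -15.1 14.8 153.4
-27 329 -15.1 14.7 153.7
-24 322 -15.0 14.7 153.9
-21 313 -15.4 14.7 154.2
-18 335 -15.4 14.6 154.4
-15 340 -15.3 14.5 154.7
-12 325 -15.2 14.5 154.9
-9 321 -15.3 14.4 155.2
-6 130 -19.1 16.8 152.5
-3 366 -20.5 19.1 151.4
0 513 -20.4 19.1 151.2
3 700 -20.5 19.2 152.5
6 622 -19.6 18.9 155.9
(110, 120) [5.934e+02 3.837e+02 4.000e-01]
(110, 150) [593.7 297.9 187.3]
(110, 180) [578.  291.3 203.6]
(390, 120) [627.8 110.2 172.2]
(390, 150) [609.4 114.  189.7]
(390, 180) [593.1 117.5 205.8]
```

View pics/w15.png

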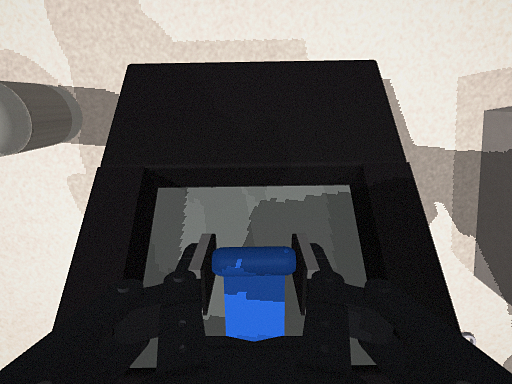

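The paddle is at about 0.43 rad, the lid still at about 45°, and the grip is good. I'll raise the lid the last ~11°.

```bash
python3 -m jog '[4,0,-3,0,0, 9,0,-6,0,0, 14,0,-9,0,0, 19,0,-11,0,0, 24,0,-13,0,0, 29,0,-14.5,0,0, 34,0,-16,0,0, 36,0,-16.5,0,0, 36,0,-16.5,0,0]'; python3 - <<'E'
from h import *
Q,W,p,d=look('w16');prof(Q);c=camera_params('wrist')
for u,v in((110,180),(110,200),(110,220),(390,180),(390,200),(390,220)):
    dd=np.median(d[v-3:v+4,u-3:u+4]); print((u,v),w_d(c,u,v,dd).round(1))
E
```

```text
clock: 14.68
eef_pos: [595.0, 202.4, 429.3]
tool_rot: [-3.141, -0.001, 0.084]
force: [-4.2, 0.4, -0.4]
width: 40.0
[595.  202.4 429.3] [-4.2  0.4 -0.4] 39.967375088690176
-39 34 -19.5 5.5 146.6
-36 293 -15.2 14.8 146.8
-33 380 -15.1 14.8 147.4
-30 401 -15.2 14.9 148.2
-27 364 -15.1 14.8 149.0
-24 386 -15.1 14.4 149.8
-21 380 -15.1 14.3 150.7
-18 384 -15.0 14.3 151.4
-15 371 -15.6 14.2 152.3
-12 403 -15.6 14.3 153.1
-9 381 -15.6 14.2 153.8
-6 187 -231.2 17.3 152.7
-3 386 -228.5 19.2 151.4
0 531 -226.1 19.2 151.4
3 759 -224.0 19.1 152.8
6 603 -222.7 18.3 156.2
9 39 -223.5 6.7 283.3
12 30 -221.5 -217.6 282.7
15 33 -220.2 -217.1 283.6
18 25 -219.8 -216.9 286.5
21 31 -219.5 -216.3 284.4
24 32 -219.4 -216.9 285.6
27 27 -220.1 -217.7 285.8
30 29 -220.8 -218.9 288.2
33 24 -222.3 -219.7 289.4
(110, 180) [547.  400.4   1.2]
(110, 200) [599.9 298.4 215.6]
(110, 220) [591.9 292.5 229.4]
(390, 180) [625.9 111.6 203.7]
(390, 200) [616.2 116.2 218.7]
(390, 220) [607.5 120.3 232.2]
```

View pics/w16.png

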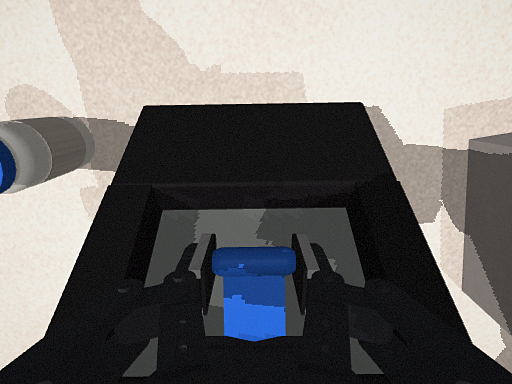

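The lid stands at about 57° (depth slope) with low forces. Now I'll let go and withdraw upward.

```bash
python3 -m jog '[0,0,0,0,55, 0,0,0,0,85, 0,0,0,0,85, 0,0,0,0,85, 0,0,0,0,85, 0,0,-10,0,85, 0,0,-30,0,85, 0,0,-60,0,85, 0,0,-90,0,85, 0,0,-120,0,85, 0,0,-140,0,85, 0,0,-140,0,85]'; python3 - <<'E'
from h import *
Q,W,p,d=look('w17');prof(Q[abs(Q[:,1])<40]);c=camera_params('wrist')
q,_=get_image('scene');cv2.imwrite('pics/s17.png',q)
q,dt=get_image('top');cv2.imwrite('pics/t17.png',q);np.save('pics/t17d.npy',dt)
E
```

```text
clock: 15.73
eef_pos: [594.9, 201.9, 574.8]
tool_rot: [-3.139, -0.01, 0.083]
force: [0.7, -0.0, 2.1]
width: 85.0
[594.9 201.9 574.8] [ 0.7 -0.   2.1] 85.02253976358365
-39 110 -14.0 16.8 301.2
-36 128 -14.1 17.0 303.9
-33 108 -14.1 15.1 306.7
-30 114 -14.2 15.2 309.7
-27 108 -24.4 14.3 312.3
-24 104 -14.4 14.4 315.4
-21 119 -18.6 18.7 318.1
-18 92 -20.7 20.8 318.5
-15 122 -20.7 20.7 318.2
-12 149 -20.8 20.8 320.0
-9 72 -17.5 18.7 322.8
```

View pics/w17.png

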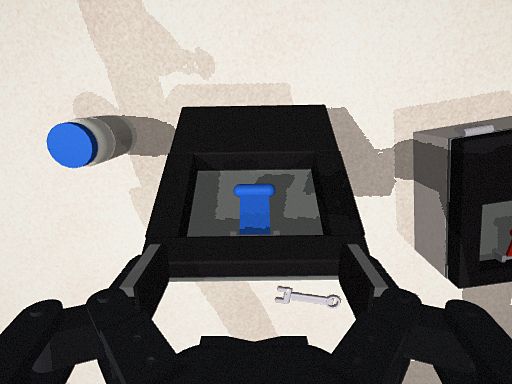

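View pics/s17.png

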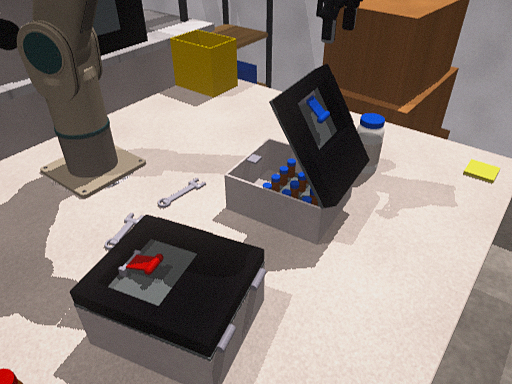

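The scene shows the lid standing open with the blue paddle back in its recess (318,110). The red chest is shut, and the gripper is clear at the top. I'll fit the lid plane for its angle.

```bash
python3 - <<'E'
from h import *
s=read_state();c=camera_params('wrist');p,d=get_image('wrist')
def fit(r):
    P=np.array([w_d(c,u,v,d[v,u]) for u,v in r if d[v,u]>0]);m=np.median(P,0)
    for _ in range(3):
        n=np.linalg.svd(P-P.mean(0))[2][2];n*=np.sign(n[2]);e=abs((P-P.mean(0))@n);P=P[e<max(3,2*np.median(e))]
    return np.degrees(np.arccos(n[2])).round(1),n.round(3),len(P)
print('upper lid',fit([(u,v) for u in range(195,315,3) for v in range(115,146,3)]))
print('left lid',fit([(u,v) for u in range(172,180,1) for v in range(160,230,3)]))
print('floor',fit([(u,v) for u in range(200,230,2) for v in range(180,225,3)]))
m=(p[:,:,0].astype(int)-p[:,:,2]>60);print('paddle',fit([(u,v) for u in range(244,266) for v in range(203,226)]))
print(s['clock'],s['force'])
E
```

```text
upper lid (np.float64(58.0), array([0.844, 0.084, 0.53 ]), 437)
left lid (np.float64(58.0), array([0.846, 0.064, 0.53 ]), 185)
floor (np.float64(58.3), array([0.846, 0.085, 0.526]), 223)
paddle (np.float64(42.4), array([0.671, 0.071, 0.738]), 503)
15.8833 [-0.05975074 -0.4969526  -1.2919603 ]
```

The lid stands at 58° by three plane fits. The plate lies 15.6° to the lid, which is its rest slope. Handing in.

```bash
python3 -c "
from cell import *
print(finish_job())"
```

```text
the job is handed in; nothing more can be done
None
```

The blue-paddle chest is open and I've handed the job in, at about 16 s of the 35 s allowed. I pulled the blue paddle to its stop, raised the lid with it, then let go and moved the gripper up clear.

**Last checks:**
- **Lid:** plane fits on three parts of the lid gave 58.0–58.3°. That is about 3° over the 55° asked and well above 45°.
- **Paddle:** it has sprung back, lying 15.6° to the lid against about 15.8° measured at rest.
- **Red chest:** it looks shut and untouched in the scene picture.
- **Gripper:** it is open and clear, with wrist force close to zero.

**What went wrong on the way:**
- **Slips:** the grip on the bar slipped or crept to the edge of the pads three times, so I regrasped each time. The largest forces I read were about 18 N, and I only read them at the end of each move.
- **Early lift:** on the second pull the lid rose about 0.03 rad with the paddle only part-way up. The third grasp then took the paddle to about 0.57 rad, from the plate's slope, which is the 0.6 stop within measuring error.
- **Last stretch:** after a slip at about 45° I let the paddle spring back and regrasped. I raised the lid the rest of the way with the paddle at about 0.43 rad, not at its stop.
- **Width reading:** the gripper read about 40 mm on the 44 mm bar. I put that down to soft pads and did not confirm it.

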